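# Open the stone safe: find the open notch of its tab-lock dial by feel

## Task

Open the stone safe on the bench. Pinch the two red release tabs of its dial gently from both sides until both are in and turn the dial clockwise (seen from above) out of its lock; then ease the pinch and feel your way round until both tabs click out into the open notch, and let go there. Then slide the steel shutter by its black fin towards the dial until it is fully open, and let go. Do not force the dial or the shutter while they are locked, and leave the tin, the box and the pliers behind the safe alone.

Things in the scene. Friction and masses are not known exactly. Their poses are not given: they have to be found in the camera images.
- safe: The stone safe: a flat blue steel box with an aluminium deck, 120 (x) x 226 (y) x 34 mm, fixed to the bench; origin at the centre of its underside, z up. The dial stands at its -y end, the square well of stones lies under the shutter at its +y end. Its x axis points roughly away from the robot.
- dial_grip (a point): Point on the dial's axis (safe x = 0, y = -75 mm), 70 mm above the bench, at mid height of the two red tabs; it turns with the dial. Its x axis runs through both tabs (tab_back at +x, tab_front at -x). A black core 27 mm across stands between the tabs (top 83 mm above the bench); round the foot lies a ring of steel and brass, 68 mm across, top 44 mm above the bench.
- dial_turn (a joint): Turn of the dial in rad: 0 locked, grows clockwise seen from above, end of travel 1.6. Teeth under the tabs sit in notches at 0 and at the open place, set differently each time between 0.85 and 1.4 (not measured; play about 0.04). Locked in a notch it turns only while both tabs are in by over 4 mm; friction 0.03 N m. Over 40 N on a tooth (1 N m on the locked dial) breaks it.
- tab_front: Red upright release tab with a flat ribbed outer face 16 mm wide and 31 mm tall (54 to 85 mm above the bench); origin at the middle of the outer face, 26.5 mm from the dial's axis when out (53 mm over both tabs, 42 mm when both are fully in). At the start it is the tab on the robot's side.
- tab_back: The other red tab, opposite, away from the robot at the start; same size and origin.
- tab_front_press (a joint): How far tab_front is pressed towards the axis in m: 0 out, 0.0055 fully in; its spring gives 3 N out, 7 N at 4 mm, 8.5 N fully in. Between the notches the ring alone keeps the eased tab 4 mm in (45 mm over both tabs); at a notch it springs out again (53 mm), also against fingers that press with less than its spring. If held in firmly it passes the notch unfelt. Over 35 N damages it.
- tab_back_press (a joint): The same for tab_back.
- fin_grip (a point): Middle of the grip fin on the shutter, 56 mm above the bench; it slides with the shutter. The fin is black, 12 mm thick (safe x) and 34 mm long (safe y), top at 67 mm above the bench. The shutter is a 74 mm square steel plate, 5 mm thick, lying on the deck.
- shutter_slide (a joint): Travel of the shutter along the safe's -y, towards the dial, in m: 0 shut, 0.065 fully open at the stop; about 2 N of friction, it stays where it is left. It moves freely only when the dog has been turned aside.
- shutter: The steel shutter plate with its lip and fin; origin at the centre of the plate's underside.
- dial: The dial with core and brass dog; origin on its axis at deck height, axes as dial_grip. The dog is an arm along +y, 12 mm wide, 6 mm thick, reaching 102 mm from the axis, 45 to 52 mm above the bench. Locked, it points along the safe's +y at the shutter's lip and blocks the shutter; turned to the open place it points over the safe's +x side, clear of the shutter.
- blue_tin: Loose blue tin, 73 x 112 x 28 mm, behind the safe; origin under its centre. Leave it alone.
- dark_box: Loose dark wooden box, 45 x 75 x 26 mm, behind the safe; leave it alone.
- red_pliers: Loose pliers with red grips, 53 x 102 x 12 mm, behind the safe; leave them alone.

How it is judged:
On the way, in this order (a step that is already met when the one before it is completed fails the run):
1. with both tabs pressed in, the dial is turned out of its locked place (value of joint dial_turn above 0.3 rad and value of joint each of tab_front_press, tab_back_press above 0.003 m), for 0.1 s.
2. the dial is at its open place and both tabs have sprung out into the notches, with the shutter still shut (value of joint dial_turn above 0.75 rad and value of joint each of tab_front_press, tab_back_press below 0.0015 m and value of joint shutter_slide below 0.02 m), for 0.2 s.
At the end, for the whole second after the job is handed in: The dial stands in its open notch (turned more than 0.75 rad) with both tabs sprung out (less than 1.5 mm in), the shutter is slid open by more than 60 of its 65 mm, and the robot has let go (value of joint dial_turn above 0.75 rad and value of joint each of tab_front_press, tab_back_press below 0.0015 m and value of joint shutter_slide above 0.06 m); the robot touches nothing.
It fails at once if a release tab is squeezed with more than 35 N (contact force between the fingers and tab_front above 35 N or contact force between the fingers and tab_back above 35 N).
It fails at once if the dial is forced against its locked teeth (more than 40 N on a tooth) (contact force between any of tab_front, tab_back and safe above 40 N).
It fails at once if the shutter is forced against the dog with more than 25 N (contact force between shutter and dial above 25 N).
It fails at once if a bystander is moved by more than 30 mm (distance of any of blue_tin, dark_box, red_pliers from where it was at the start of the episode above 0.03 m).
It also fails if it takes over 58 s, if anything falls off the work surface, if the arm or the gripper's body presses on something with over 40 N, if the wrist force passes 120 N, or if a joint passes its speed limit or range.

## Robot

A 7-joint arm with a two-finger parallel gripper is mounted at the origin on a cart in front of the work surface, level with it; the furniture and walls round the work are solid. World frame = base frame: x ahead of the robot, y to its left, z up, the work surface at z = 0. Lengths are in m, angles in rad, forces in N, time in s.
With the tool pointing down it reaches from about 0.425 to 0.875 m from the base axis. Payload 4.7 kg.
Tool frame: the origin (TCP) lies midway between the tips of the shut fingers; the grasp point (between the pads) lies 19 mm behind it (ctrl.grip_point_offset is the distance from the TCP to the grasp point, in m); z points along the fingers, y is the line along which they close (so a half turn about z gives the same grasp; the last joint's range is limited). The gripper opens to 87 mm and grips with 3 to 60 N. Pads are 19 mm wide; open, the fingers measure 117 mm over their backs; the gripper's body (75 mm by 190 mm) begins 51 mm behind the grasp point.
Start: joints at [-1.123, 0.321, -0.07, 1.45, 0.023, 1.371, -0.057], TCP at [0.273, 0.59, 0.223] pointing down, gripper open.
Joint ranges: [-2.86, 2.86], [-0.3, 2.09], [-1.38, 1.24], [0.06, 2.45], [-1.56, 4.7], [0.09, 2.05], [-2.69, 2.69]. Speed limits (rad/s): [2.57, 2.57, 3.14, 3.14, 3.14, 3.14, 3.14].

## Interface

Orientations are given as a rotation vector (axis times angle).
In Python, from bench import ctrl gives the robot as it stands.
- The arm moves only by the tool move_arm, never from a script. Its argument "increments" is text: rows parted by semicolons, each of 7 numbers parted by spaces: the shift along the world's x, y, z in mm, then the turn, a rotation vector about the world's x, y, z in degrees, then the closure in counts, from 0 (fully open) to 255 (shut). A call has exactly 8 rows; each row shifts and turns the commanded pose from where the row before left it; what a row does not reach is not made up. A row lasts 1/12 s, in which the tool goes at most 41.7 mm and 7.16 degrees, less where a joint would pass 70% of its speed; a pose out of reach is approached as far as the arm can. A call with a gripper value outside its range is refused whole. The fingers move at their own pace and stop on an object; "grip_force" is the grip in N (left out, the last holds). Time passes only in rows, so rows that do not move let the fingers close, or fill a call up. It gives the time, the measured TCP pose, the force, the opening and the grip force at its end, in the units of the state.
- ctrl.get_state(): the state, without advancing time (a new reading comes with each control period).
- ctrl.get_image(name): name is "scene" or "top" or "wrist"; returns a dict with "frame" (420x560x3 uint8, red, green, blue), "depth" (420x560 float32, m along the optical axis (not along the pixel's ray), 0 where there is no reading), "fx", "fy", "cx", "cy" (pixels), "position" and "orientation" of the camera in the world. Camera axes: x right, y down, z forward; pixel columns grow to the right and rows downward; lengths in m; the calibration is good to about 2 mm. A picture is of the moment at which its call begins.
- ctrl.close_job(): hands the job in; it is judged then, once.
Trained networks look in a picture, given as the dict that the camera call returned (one of the last four; its "shot" number tells which), for a name from the list of things; names that differ only in an ending like _2 or _b are one class to them, and where a whole thing is asked for, a point or a joint stands for the part that bears it (a point fixed in the world has none). Each returns a list of dicts, best first, with "score" (0 to 1); they miss things now and then, are a little off and sometimes report something else, mostly with a low value. They report only what shows in the picture. A call takes as long as a camera call.
- ctrl.find_in(target, picture): "centre" ([x, y, z] in m, in world coordinates, good to about 4 mm: the middle of the surface that is visible of it).
- ctrl.silhouettes(target, picture): "region" (420x560 bool, what is visible of it).
The state is a dict: "time": time; "joint_positions": joint angles; "qd": joint speeds; "joint_torque": joint torques, N m; "position": TCP position; "tool_rot": TCP orientation; "ft_force": force on the tool from outside, world axes, zero at the start; "torque": the same for the moment, N m; "grip_width": opening from 0.0 (shut) to 1.0 (fully open); "grip_force": force on a finger pad.
Only numpy, scipy, OpenCV 4.12 (cv2) and the standard library are available. Lean on these libraries where they do the work, as an engineer would, in place of code of your own. Each camera call takes 0.05 s, during which the arm holds its last target. There are 200 camera calls.

## Working session

There is one attempt and no reset: what is moved stays moved. The work goes in short steps, Python scripts to look and compute and a tool call to move; the robot and the scene stay as the last step left them, time stands still between calls to the robot, and variables do not carry over. Pictures are saved under pics/ and viewed, at most 10 in all, crops included, and the job is handed in when it is done.

Besides the shell and the picture viewer there is one more tool, called after ">>>" by a JSON object that holds its "fn" and its "kwargs". move_arm: Moves the arm, as the interface text tells. Its arguments: {"type":"object","properties":{"increments":{"type":"string"},"grip_force":{"type":"number"}},"required":["increments"]}

```bash
mkdir -p pics; ls; python3 - <<'E'
from bench import ctrl
import cv2, numpy as np
s=ctrl.get_state(); print({k:np.round(v,3) for k,v in s.items()})
ims=[]
for n in("scene","top"):
    p=ctrl.get_image(n); ims.append(cv2.cvtColor(p["frame"],cv2.COLOR_RGB2BGR))
    print(n,np.round(p["position"],3),np.round(p["orientation"],3),p["fx"],p["cx"],p["cy"])
    for t in("tab_front","tab_back","dial","shutter","fin_grip","safe","blue_tin","dark_box","red_pliers"):
        print(t,[(np.round(d["centre"],3),round(d["score"],2)) for d in ctrl.find_in(t,p)[:2]])
cv2.imwrite("pics/a.png",cv2.resize(np.vstack(ims),(448,672))[:600] if 0 else cv2.resize(np.hstack(ims),(800,300)))
E
```

```text
pics
{'time': np.float64(0.0), 'joint_positions': array([-1.123,  0.322, -0.07 ,  1.452,  0.023,  1.371, -0.057]), 'qd': array([-0.001, -0.001, -0.001, -0.002, -0.   , -0.001, -0.001]), 'joint_torque': array([-0.0000e+00, -4.9129e+01, -4.0400e-01, -3.1253e+01, -6.4000e-02,
        4.3000e-02,  0.0000e+00]), 'position': array([0.273, 0.589, 0.221]), 'tool_rot': array([-6.760e-01, -3.068e+00,  3.000e-03]), 'ft_force': array([-0.178,  0.498, -0.635]), 'torque': array([ 0.078, -0.005,  0.061]), 'grip_force': np.float64(0.0), 'grip_width': np.float64(0.998)}
scene [ 0.049 -0.344  0.671] [-2.111  1.151 -0.462] 417.3172578202512 275.03796408996385 207.47719546213304
tab_front []
tab_back [(array([ 0.508, -0.181,  0.079]), 0.64)]
dial [(array([ 0.475, -0.178,  0.056]), 0.68)]
shutter [(array([ 0.454, -0.049,  0.037]), 0.71)]
fin_grip [(array([ 0.45 , -0.047,  0.039]), 0.8)]
safe [(array([ 0.457, -0.118,  0.034]), 0.74)]
blue_tin [(array([0.683, 0.027, 0.03 ]), 0.7)]
dark_box [(array([0.691, 0.142, 0.023]), 0.75)]
red_pliers [(array([ 0.7 , -0.08,  0.01]), 0.88)]
top [ 0.533 -0.003  0.923] [-2.192  2.239 -0.065] 402.5730834900294 272.62739583730945 217.47172139441008
tab_front [(array([0.7  , 0.035, 0.027]), 0.24)]
tab_back []
dial [(array([ 0.478, -0.172,  0.05 ]), 0.8)]
shutter [(array([ 0.462, -0.044,  0.042]), 0.76)]
fin_grip [(array([ 0.464, -0.04 ,  0.038]), 0.72)]
safe [(array([ 0.468, -0.107,  0.036]), 0.63)]
blue_tin [(array([0.7  , 0.038, 0.024]), 0.67)]
dark_box [(array([0.699, 0.15 , 0.028]), 0.59)]
red_pliers [(array([ 0.698, -0.079,  0.008]), 0.66)]
```

```bash
cat > h.py <<'E'
from bench import ctrl
import cv2, numpy as np
from scipy.spatial.transform import Rotation as R
def cloud(p):
    d=p["depth"]; v,u=np.indices(d.shape)
    c=np.stack([(u-p["cx"])/p["fx"]*d,(v-p["cy"])/p["fy"]*d,d],-1)
    w=c@R.from_rotvec(p["orientation"]).as_matrix().T+p["position"]
    w[d==0]=np.nan
    return w
E
python3 - <<'E'
from h import *
for n in("top","scene"):
    p=ctrl.get_image(n); w=cloud(p); f=p["frame"].astype(int)
    roi=(w[...,0]>.35)&(w[...,0]<.6)&(w[...,1]>-.3)&(w[...,1]<.1)
    z=w[...,2]
    red=(f[...,0]>110)&(f[...,1]<70)&(f[...,2]<70)
    def rep(name,m):
        m=m&roi; q=w[m]
        if len(q)<5: print(name,len(q)); return
        r=cv2.minAreaRect((q[:,:2]*1000).astype(np.float32)); print(n,name,len(q),np.round(np.nanmean(q,0)*1000,1),np.round(r[0],1),np.round(r[1],1),round(r[2],1))
    rep("safe",(z>.02)&(z<.1)&(w[...,0]<.56)); 
    rep("deck",(z>.026)&(z<.042))
    rep("fin",(z>.060)&(z<.073)&(f.max(-1)<70)&(w[...,1]>-.11))
    rep("redtop",red&(z>.078)&(z<.092)); rep("red",red&(z>.05)&(z<.092))
    rep("coretop",(z>.078)&(z<.092)&(w[...,1]<-.1))
    rep("dog",(z>.046)&(z<.058)&(w[...,1]<-.03))
    q=w[red&roi&(z>.05)]
    if len(q)>10:
        _,l,c=cv2.kmeans(q[:,:2].astype(np.float32),2,None,(3,50,1e-6),5,0); print(c)
    if n=="scene": img=cv2.cvtColor(p["frame"],cv2.COLOR_RGB2BGR); cv2.imwrite("pics/b.png",cv2.resize(img,(800,600)))
E
```

```text
top safe 5575 [ 470.3 -107.7   40. ] [471.1 -97.8] [399.5 158.2] 87.5
top deck 4302 [ 469.6 -103.6   35.9] [ 469.8 -109.2] [120.1 226.3] 8.4
top fin 81 [459.6 -32.5  67.6] [459.3 -32.6] [11.3 31.3] 8.4
top redtop 35 [ 479.6 -182.3   85.9] [ 481.5 -182.2] [52.1 15.3] 8.2
top red 43 [ 476.7 -182.1   83.4] [ 481.4 -182.2] [52.3 15.3] 8.2
top coretop 170 [ 481.2 -182.3   83.9] [ 481.4 -182.4] [25.3 52. ] 88.4
top dog 374 [ 474.3 -131.1   51.4] [ 471.6 -124.2] [ 76.1 182.2] 14.4
[[ 0.45780843 -0.18447846]
 [ 0.5055669  -0.17838284]]
scene safe 6556 [ 461.2 -118.3   38.9] [472.  -65.9] [332.6 160.6] 87.4
scene deck 5002 [ 460.6 -112.9   34.6] [ 471.  -109.8] [123.2 226.7] 8.6
scene fin 100 [456.7 -34.6  64.8] [457.4 -34.2] [10.4 33. ] 7.5
scene redtop 67 [ 478.5 -184.5   82.7] [ 480.6 -184.4] [52.9 14.8] 6.3
scene red 160 [ 472.3 -185.6   74.5] [ 480.4 -184.3] [53.2 15.3] 6.9
scene coretop 220 [ 480.  -184.9   81.9] [ 481.2 -184.5] [53.8 24.7] 18.0
scene dog 462 [ 469.4 -119.3   50.4] [ 466.6 -115.3] [ 40.8 169.4] 2.1
[[ 0.50350994 -0.18193333]
 [ 0.45601493 -0.18749154]]
```

View pics/a.png

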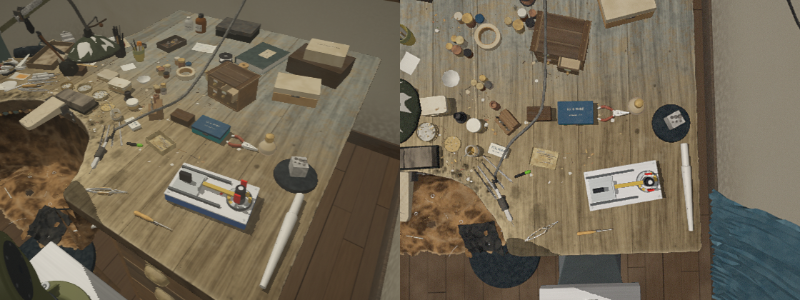

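View pics/b.png

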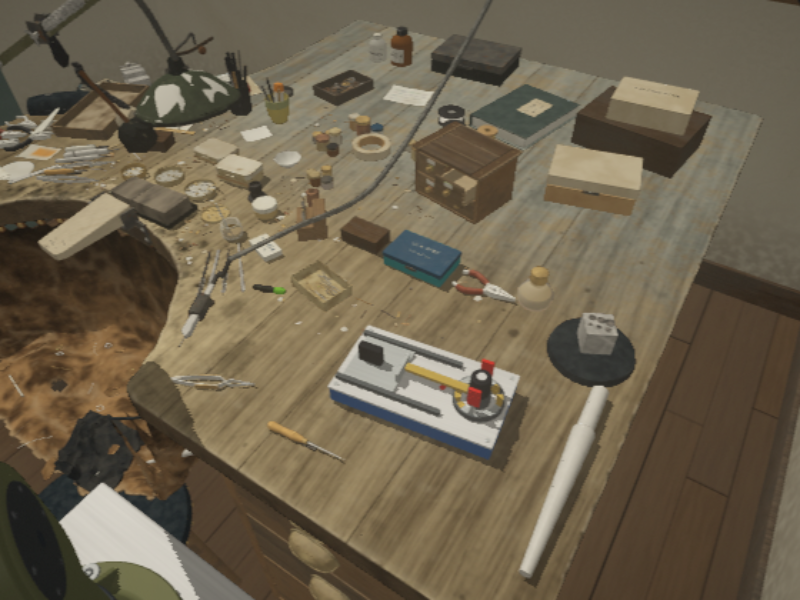

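```bash
python3 - <<'E'
from h import *
for n in("top","scene"):
    w=cloud(ctrl.get_image(n)).reshape(-1,3)
    w=w[np.isfinite(w[:,0])]
    print(n)
    for x in np.arange(.2,.85,.1):
        print(round(x,1),[int(1000*np.max(np.r_[-1,w[(abs(w[:,0]-x-.05)<.05)&(abs(w[:,1]-y-.05)<.05),2]])) for y in np.arange(-.3,.8,.1)])
E
```

```text
top
0.2 [6, 6, 5, 5, 5, 6, -321, -308, -311, -315, -318]
0.3 [5, 6, 37, 14, 13, 21, 3, -315, 21, -322, -315]
0.4 [47, 88, 71, 44, 6, 28, 10, 2, 30, -259, -269]
0.5 [45, 89, 47, 37, 26, 59, 82, 34, 35, -216, -1000]
0.6 [65, 36, 33, 33, 140, 76, 32, 206, 31, -1000, -1000]
0.7 [20, 70, 32, 211, 206, 51, 31, 203, 34, -1000, -1000]
0.8 [5, 5, 107, 280, 211, 23, 34, 31, 6, -1000, -1000]
scene
0.2 [2, 3, 2, 3, 2, 2, -306, -310, -316, -318, -318]
0.3 [2, 2, 35, 12, 10, 21, 0, -318, 18, 18, -317]
0.4 [44, 85, 68, 42, 2, 28, 7, 0, 28, 27, 2]
0.5 [44, 85, 42, 34, 23, 56, 79, 179, 180, 31, 283]
0.6 [61, 32, 29, 30, 133, 72, 31, 220, 334, 330, 315]
0.7 [14, 67, 28, 203, 201, 46, 30, 218, 232, 27, 95]
0.8 [1, 2, 104, 277, 206, 17, 31, 27, 3, 3, 158]
```

>>> {"fn": "move_arm", "kwargs": {"increments": "30 -25 0 0 0 0 0;30 -25 0 0 0 0 0;30 -25 0 0 0 -7 0;25 -30 0 0 0 -7 0;20 -35 0 0 0 -7 0;15 -35 0 0 0 -7 0;10 -38 0 0 0 -7 0;10 -38 0 0 0 -7 0"}}

```text
time: 1.87
position: [0.4439, 0.3369, 0.2226]
tool_rot: [1.739, 2.616, 0.0]
ft_force: [0.7, 0.4, 1.1]
grip_width: 0.999
grip_force: 0.0
```

>>> {"fn": "move_arm", "kwargs": {"increments": "10 -39 0 0 0 0 0;10 -39 0 0 0 0 0;8 -40 0 0 0 0 0;5 -40 0 0 0 0 0;2 -40 0 0 0 -7 0;2 -40 0 0 0 -7.2 0;0 -40 0 0 0 0 0;0 -40 0 0 0 0 0"}}

```text
time: 2.53
position: [0.48, 0.0189, 0.2229]
tool_rot: [2.041, 2.388, 0.002]
ft_force: [1.0, 0.3, 0.1]
grip_width: 0.997
grip_force: 0.0
```

>>> {"fn": "move_arm", "kwargs": {"increments": "0 -40 0 0 0 0 0;0 -40 0 0 0 0 0;0 -40 0 0 0 0 0;0 -40 0 0 0 0 0;0 -32 0 0 0 0 0;0 -10 0 0 0 0 0;0 0 0 0 0 0 0;0 0 0 0 0 0 0"}}

```text
time: 3.2
position: [0.4803, -0.1805, 0.2225]
tool_rot: [-2.041, -2.388, -0.001]
ft_force: [-0.2, 0.8, -0.3]
grip_width: 1.0
grip_force: 0.0
```

```bash
python3 - <<'E'
from h import *
s=ctrl.get_state(); print(s["position"],s["tool_rot"],R.from_rotvec(s["tool_rot"]).as_matrix()[:,1])
p=ctrl.get_image("wrist"); w=cloud(p); z=w[...,2]; f=p["frame"].astype(int)
red=(f[...,0]>100)&(f[...,1]<70)&(f[...,2]<70)&(abs(w[...,1]+.183)<.06)&(abs(w[...,0]-.481)<.06)&(z>.04)
q=w[red&(z>.078)]; print(len(q))
if len(q)>5: print(cv2.minAreaRect((q[:,:2]*1000).astype(np.float32)),q.mean(0))
cv2.imwrite("pics/c.png",cv2.cvtColor(p["frame"],cv2.COLOR_RGB2BGR))
E
```

```text
[ 0.48028015 -0.18051882  0.222527  ] [-2.04094625e+00 -2.38757478e+00 -1.00780166e-03] [9.87821647e-01 1.55590427e-01 1.12504050e-04]
180
((480.91015625, -181.6575469970703), (52.40750503540039, 15.70250129699707), 7.294579029083252) [ 0.48030615 -0.18095957  0.08576686]
```

View pics/c.png

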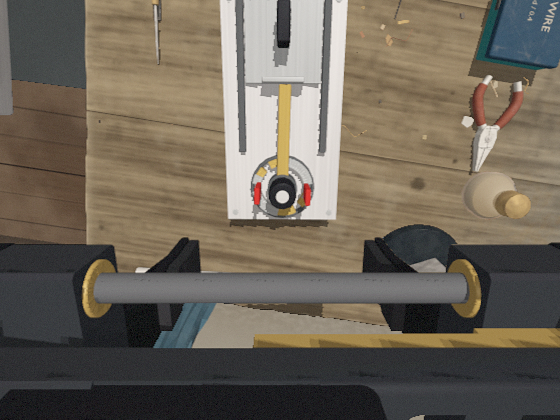

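>>> {"fn": "move_arm", "kwargs": {"increments": "0.7 -2 -25 0 0 -0.8 0;0 0 -30 0 0 0 0;0 0 -30 0 0 0 0;0 0 -30 0 0 0 0;0 0 -25 0 0 0 0;0 0 -17.5 0 0 0 0;0 0 -10 0 0 0 0;0 0 0 0 0 0 70", "grip_force": 4}}

```text
time: 3.92
position: [0.4797, -0.1806, 0.0529]
tool_rot: [-2.051, -2.375, 0.003]
ft_force: [0.1, -0.1, 0.3]
grip_width: 0.971
grip_force: 0.0
```

>>> {"fn": "move_arm", "kwargs": {"increments": "0 0 0 0 0 0 85;0 0 0 0 0 0 95;0 0 0 0 0 0 100;0 0 0 0 0 0 105;0 0 0 0 0 0 108;0 0 0 0 0 0 110;0 0 0 0 0 0 112;0 0 0 0 0 0 115", "grip_force": 4}}

```text
time: 4.58
position: [0.4815, -0.1833, 0.0557]
tool_rot: [2.057, 2.374, 0.001]
ft_force: [0.0, 0.6, 4.2]
grip_width: 0.581
grip_force: 4.0
```

>>> {"fn": "move_arm", "kwargs": {"increments": "0 0 0 0 0 0 120;0 0 0 0 0 0 124;0 0 0 0 0 0 128;0 0 0 0 0 0 132;0 0 0 0 0 0 136;0 0 0 0 0 0 140;0 0 0 0 0 0 140;0 0 0 0 0 0 140", "grip_force": 13}}

```text
time: 5.25
position: [0.4815, -0.1832, 0.0557]
tool_rot: [2.057, 2.374, 0.001]
ft_force: [-0.6, 1.2, 5.3]
grip_width: 0.479
grip_force: 13.0
```

>>> {"fn": "move_arm", "kwargs": {"increments": "0 0 0 0 0 -1 140;0 0 0 0 0 -2 140;0 0 0 0 0 -3 140;0 0 0 0 0 -3 140;0 0 0 0 0 -3 140;0 0 0 0 0 -3 140;0 0 0 0 0 -3 140;0 0 0 0 0 -3 140"}}

```text
time: 5.92
position: [0.4811, -0.1833, 0.0557]
tool_rot: [-2.458, -1.957, -0.0]
ft_force: [-1.1, 0.9, 7.1]
grip_width: 0.483
grip_force: 13.0
```

```bash
python3 - <<'E'
from h import *
s=ctrl.get_state(); print(s["position"],s["ft_force"],s["torque"],s["grip_width"]*87); y=R.from_rotvec(s["tool_rot"]).as_matrix()[:,1]; print(np.degrees(np.arctan2(y[1],y[0])))
E
```

```text
[ 0.48107443 -0.18326585  0.05566387] [-1.14397802  0.87076872  7.07741668] [0.10885124 0.42189429 0.00137399] 41.99049394476266
-12.957182738330467
```

>>> {"fn": "move_arm", "kwargs": {"increments": "0 0 0 0 0 -3 140;0 0 0 0 0 -3 140;0 0 0 0 0 -3 140;0 0 0 0 0 -3 140;0 0 0 0 0 -2 140;0 0 0 0 0 0 140;0 0 0 0 0 0 140;0 0 0 0 0 0 140"}}

```text
time: 6.58
position: [0.4808, -0.1831, 0.0556]
tool_rot: [-2.676, -1.645, 0.0]
ft_force: [-3.1, 1.7, 8.3]
grip_width: 0.48
grip_force: 13.0
```

```bash
python3 - <<'E'
from h import *
p=ctrl.get_image("top"); w=cloud(p); z=w[...,2]; f=p["frame"].astype(int)
m=(f[...,0]>130)&(f[...,1]>95)&(f[...,2]<75)&(z>.042)&(z<.06)&(abs(w[...,0]-.5)<.12)&(abs(w[...,1]+.13)<.1)
q=w[m]; print(len(q)); a=np.degrees(np.arctan2(q[:,1]+.183,q[:,0]-.481)); r=np.hypot(q[:,1]+.183,q[:,0]-.481)
print(np.median(a[r>.045]),(r>.045).sum())
cv2.imwrite("pics/d.png",cv2.resize(cv2.cvtColor(p["frame"],cv2.COLOR_RGB2BGR)[200:350,380:520],(700,750))[:600])
E
```

```text
60
62.240627779928715 35
```

View pics/d.png

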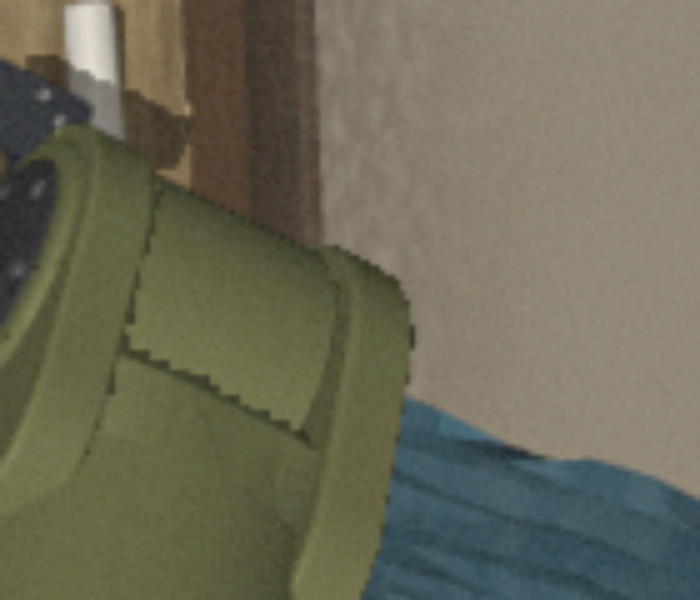

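>>> {"fn": "move_arm", "kwargs": {"increments": "0 0 0 0 0 0 140;0 0 0 0 0 0 140;0 0 0 0 0 -2 140;0 0 0 0 0 -2 140;0 0 0 0 0 -2 140;0 0 0 0 0 -2 140;0 0 0 0 0 -2 140;0 0 0 0 0 0 140", "grip_force": 4}}

```text
time: 7.3
position: [0.4805, -0.1831, 0.0551]
tool_rot: [-2.81, -1.404, 0.001]
ft_force: [-2.3, 1.3, 5.7]
grip_width: 0.524
grip_force: 4.0
```

>>> {"fn": "move_arm", "kwargs": {"increments": "0 0 0 0 0 -1 140;0 0 0 0 0 -1 140;0 0 0 0 0 -1 140;0 0 0 0 0 -1 140;0 0 0 0 0 -1 140;0 0 0 0 0 -1 140;0 0 0 0 0 0 140;0 0 0 0 0 0 140"}}

```text
time: 7.97
position: [0.4808, -0.1834, 0.0551]
tool_rot: [2.879, 1.257, -0.001]
ft_force: [-1.8, -0.4, 5.0]
grip_width: 0.583
grip_force: 4.0
```

>>> {"fn": "move_arm", "kwargs": {"increments": "0 0 0 0 0 0 110;0 0 0 0 0 0 90;0 0 0 0 0 0 60;0 0 0 0 0 0 30;0 0 0 0 0 0 0;0 0 0 0 0 0 0;0 0 0 0 0 0 0;0 0 0 0 0 0 0"}}

```text
time: 8.63
position: [0.4809, -0.1832, 0.055]
tool_rot: [2.879, 1.257, -0.0]
ft_force: [0.1, 0.5, -0.6]
grip_width: 0.967
grip_force: 0.0
```

>>> {"fn": "move_arm", "kwargs": {"increments": "0 0 10 0 0 0 0;0 0 20 0 0 0 0;0 0 30 0 0 7 0;0 0 35 0 0 7 0;0 0 35 0 0 7 0;0 0 30 0 0 7 0;0 0 10 0 0 7 0;0 0 0 0 0 0 0"}}

```text
time: 9.3
position: [0.4829, -0.1841, 0.2291]
tool_rot: [2.361, 2.065, 0.008]
ft_force: [1.2, -0.5, -0.5]
grip_width: 1.001
grip_force: 0.0
```

```bash
python3 - <<'E'
from h import *
s=ctrl.get_state(); y=R.from_rotvec(s["tool_rot"]).as_matrix()[:,1]; print(s["position"],np.degrees(np.arctan2(y[1],y[0])),s["ft_force"])
p=ctrl.get_image("wrist"); w=cloud(p); z=w[...,2]; f=p["frame"].astype(int)
near=(abs(w[...,1]+.183)<.06)&(abs(w[...,0]-.481)<.06)
red=(f[...,0]>100)&(f[...,1]<70)&(f[...,2]<70)&near&(z>.078)
q=w[red]; print(len(q), cv2.minAreaRect((q[:,:2]*1000).astype(np.float32)))
m=(z>.06)&(z<.073)&(f.max(-1)<70)&(abs(w[...,0]-.46)<.05)&(abs(w[...,1]+.033)<.06)
q=w[m]; print(len(q),len(q) and cv2.minAreaRect((q[:,:2]*1000).astype(np.float32)))
cv2.imwrite("pics/e.png",cv2.cvtColor(p["frame"],cv2.COLOR_RGB2BGR))
E
```

```text
[ 0.48285169 -0.18412673  0.22909786] -7.668576328811561 [ 1.20652777 -0.47614074 -0.47168873]
169 ((481.0076599121094, -181.60850524902344), (15.721027374267578, 52.537410736083984), 47.10441970825195)
561 ((458.82232666015625, -31.455108642578125), (12.153286933898926, 33.258445739746094), 7.969418048858643)
```

View pics/e.png

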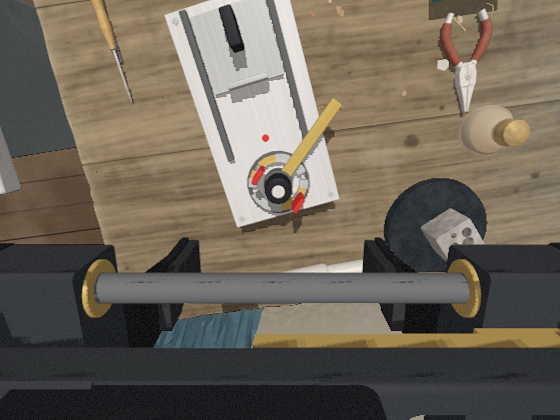

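>>> {"fn": "move_arm", "kwargs": {"increments": "-3 20 0 0 0 4 0;-3 20 0 0 0 4 0;-3 20 0 0 0 4 0;-3 20 0 0 0 4 0;-3 20 0 0 0 0 60;-3 20 0 0 0 0 60;-3 20 -20 0 0 0 60;-2 11 -30 0 0 0 60"}}

```text
time: 10.02
position: [0.4588, -0.0296, 0.1754]
tool_rot: [2.058, 2.372, 0.005]
ft_force: [1.8, 0.3, -0.8]
grip_width: 0.807
grip_force: 0.0
```

>>> {"fn": "move_arm", "kwargs": {"increments": "0 0 -35 0 0 0 60;0 0 -35 0 0 0 60;0 0 -30 0 0 0 60;0 0 -20 0 0 0 60;0 0 -12 0 0 0 60;0 0 -2 0 0 0 60;0 0 0 0 0 0 60;0 0 0 0 0 0 60", "grip_force": 10}}

```text
time: 10.68
position: [0.4541, -0.0326, 0.0418]
tool_rot: [-2.058, -2.363, 0.01]
ft_force: [-12.3, -0.3, 29.7]
grip_width: 0.772
grip_force: 15.3
```

>>> {"fn": "move_arm", "kwargs": {"increments": "0 0 15 0 0 0 60;0 0 20 0 0 0 60;0 0 10 0 0 0 60;0 0 0 0 0 0 120;0 0 0 0 0 0 160;0 0 0 0 0 0 160;0 0 0 0 0 0 160;0 0 0 0 0 0 160"}}

```text
time: 11.35
position: [0.4572, -0.0323, 0.0851]
tool_rot: [-2.057, -2.373, 0.002]
ft_force: [-0.1, 0.2, 0.2]
grip_width: 0.476
grip_force: 0.0
```

```bash
python3 - <<'E'
from h import *
s=ctrl.get_state(); y=R.from_rotvec(s["tool_rot"]).as_matrix()[:,1]; print(s["position"],np.degrees(np.arctan2(y[1],y[0])),s["ft_force"],s["grip_width"]*87)
p=ctrl.get_image("scene"); w=cloud(p)
c,sn=np.cos(.143),np.sin(.143); d=w-np.array([.4703,-.1095,0]); X=d[...,0]*c+d[...,1]*sn; Y=-d[...,0]*sn+d[...,1]*c
for x in range(-60,61,6): 
    m=(abs(X*1000-x)<3)&(Y>.02)&(Y<.045); print(x,m.sum(),np.round(np.median(w[m,2])*1000,1) if m.any() else None)
cv2.imwrite("pics/f.png",cv2.resize(cv2.cvtColor(p["frame"],cv2.COLOR_RGB2BGR)[180:330,200:400],(800,600)))
E
```

```text
[ 0.45716812 -0.03226681  0.08511198] 8.161715947348064 [-0.14967927  0.16359616  0.15555379] 41.42298835401598
-60 347 441.2
-54 340 461.7
-48 378 456.3
-42 438 454.9
-36 405 461.7
-30 388 458.4
-24 358 458.0
-18 555 395.7
-12 558 387.4
-6 507 390.4
0 381 400.5
6 317 419.7
12 199 443.2
18 153 445.8
24 127 177.1
30 76 176.4
36 70 40.2
42 55 41.1
48 18 175.1
54 28 32.5
60 18 32.7
```

View pics/f.png

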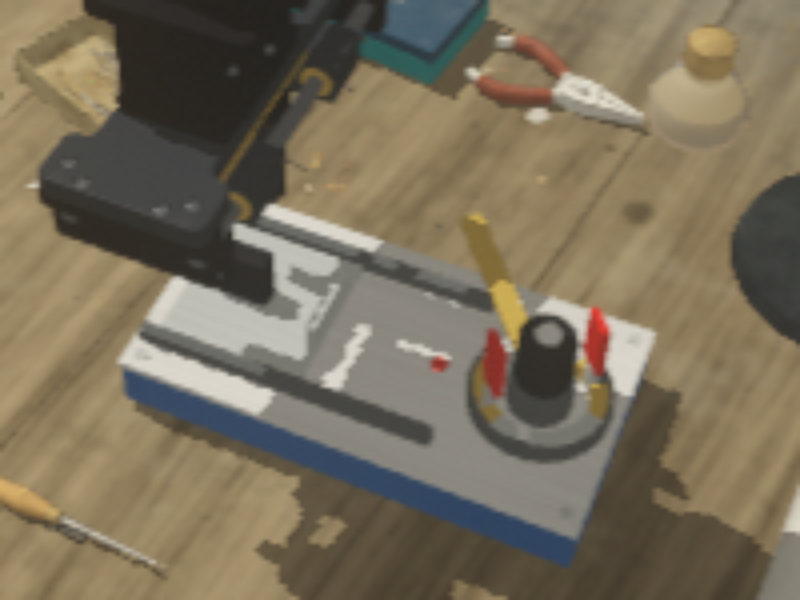

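>>> {"fn": "move_arm", "kwargs": {"increments": "1.5 0 0 0 0 0 165;0 0 -8 0 0 0 165;0 0 -10 0 0 0 165;0 0 -10 0 0 0 165;0 0 -6 0 0 0 165;0 0 -2 0 0 0 165;0 0 0 0 0 0 165;0 0 0 0 0 0 165"}}

```text
time: 12.07
position: [0.4594, -0.0323, 0.0499]
tool_rot: [2.057, 2.374, -0.001]
ft_force: [0.8, 0.0, 0.6]
grip_width: 0.352
grip_force: 0.0
```

>>> {"fn": "move_arm", "kwargs": {"increments": "0 0 0 0 0 0 190;0 0 0 0 0 0 200;0 0 0 0 0 0 210;0 0 0 0 0 0 220;0 0 0 0 0 0 230;0 0 0 0 0 0 240;0 0 0 0 0 0 240;0 0 0 0 0 0 240"}}

```text
time: 12.73
position: [0.459, -0.0322, 0.0502]
tool_rot: [-2.057, -2.374, 0.001]
ft_force: [-3.8, -1.3, 4.6]
grip_width: 0.136
grip_force: 10.0
```

>>> {"fn": "move_arm", "kwargs": {"increments": "0.4 -3 0 0 0 0 240;0.9 -6 0 0 0 0 240;0.9 -6 0 0 0 0 240;0.9 -6 0 0 0 0 240;0.9 -6 0 0 0 0 240;0.9 -6 0 0 0 0 240;0.9 -6 0 0 0 0 240;0.9 -6 0 0 0 0 240"}}

```text
time: 13.4
position: [0.4656, -0.0766, 0.0502]
tool_rot: [-2.055, -2.373, -0.0]
ft_force: [-3.7, 2.1, 5.7]
grip_width: 0.135
grip_force: 10.0
```

>>> {"fn": "move_arm", "kwargs": {"increments": "0.8 -6 0 0 0 0 240;0.8 -6 0 0 0 0 240;0.5 -3 0 0 0 0 240;0.3 -2 0 0 0 0 240;0.3 -2 0 0 0 0 240;0.1 -1 0 0 0 0 240;0 0 0 0 0 0 240;0 0 0 0 0 0 240"}}

```text
time: 14.07
position: [0.4686, -0.0965, 0.0502]
tool_rot: [-2.056, -2.374, -0.0]
ft_force: [-4.0, 2.8, 4.6]
grip_width: 0.136
grip_force: 10.0
```

>>> {"fn": "move_arm", "kwargs": {"increments": "0.1 -1 0 0 0 0 240;0 0 0 0 0 0 240;0 0 0 0 0 0 220;0 0 0 0 0 0 190;0 0 0 0 0 0 165;0 0 0 0 0 0 165;0 0 0 0 0 0 165;0 0 0 0 0 0 165"}}

```text
time: 14.73
position: [0.4692, -0.0984, 0.05]
tool_rot: [2.057, 2.374, 0.0]
ft_force: [-0.2, -0.4, 0.5]
grip_width: 0.337
grip_force: 0.0
```

>>> {"fn": "move_arm", "kwargs": {"increments": "0 0 10 0 0 0 165;0 0 20 0 0 0 165;0 0 30 0 0 0 165;0 0 35 0 0 0 165;0 0 35 0 0 0 165;0 0 30 0 0 0 165;0 0 20 0 0 0 165;0 0 0 0 0 0 165"}}

```text
time: 15.4
position: [0.4718, -0.0989, 0.2356]
tool_rot: [2.054, 2.369, 0.011]
ft_force: [-0.8, -0.6, -0.9]
grip_width: 0.355
grip_force: 0.0
```

```bash
python3 - <<'E'
from h import *
s=ctrl.get_state(); print(s["position"],s["ft_force"])
p=ctrl.get_image("wrist"); w=cloud(p); z=w[...,2]; f=p["frame"].astype(int)
red=(f[...,0]>100)&(f[...,1]<70)&(f[...,2]<70)&(abs(w[...,1]+.183)<.06)&(abs(w[...,0]-.481)<.06)&(z>.078)
q=w[red]; print(len(q), len(q) and cv2.minAreaRect((q[:,:2]*1000).astype(np.float32)))
m=(z>.06)&(z<.073)&(f.max(-1)<70)&(abs(w[...,0]-.468)<.04)&(abs(w[...,1]+.09)<.05)
q=w[m]; print(len(q),len(q) and cv2.minAreaRect((q[:,:2]*1000).astype(np.float32)))
cv2.imwrite("pics/g.png",cv2.cvtColor(p["frame"],cv2.COLOR_RGB2BGR))
E
```

```text
[ 0.47183931 -0.09891495  0.23558522] [-0.79753606 -0.58574498 -0.87751039]
83 ((463.80731201171875, -165.0589141845703), (15.19593620300293, 5.479711055755615), 47.767051696777344)
344 ((467.1690368652344, -94.88409423828125), (10.352140426635742, 33.6950798034668), 8.098443984985352)
```

View pics/g.png

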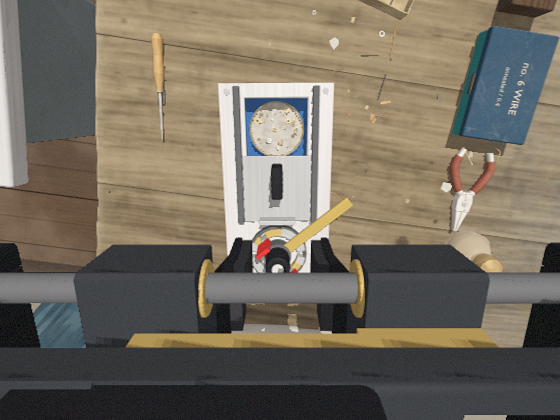

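```bash
python3 -c "
from bench import ctrl; print(ctrl.close_job())"
```

```text
the job is handed in; nothing more can be done
None
```

The safe is open and the job is handed in, at about 15.4 s on the robot's clock. The dial sits in its open notch at about 0.89 rad with both tabs measured out, and the shutter is about 64 mm open. The robot has let go. On the first try at the fin the open fingers came down on the shutter rails (about 30 N); I backed off and went in narrower. No verdict came back.

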